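# Open the fume-filter canister

### The arm

A 6-joint arm with a two-finger parallel gripper is mounted at the origin on the work surface. World frame = base frame: x ahead of the robot, y to its left, z up, the work surface at z = 0. Lengths are in m, angles in rad, forces in N, time in s.
With the tool pointing down it reaches from about 0.425 to 0.95 m from the base axis. Payload 3.5 kg.
Tool frame: the origin (TCP) lies at the very end of the fingers, on their centre line; the grasp point (between the pads) lies 19 mm behind it; z points along the fingers, y is the line along which they close (so a half turn about z gives the same grasp; the last joint's range is limited). The gripper opens to 85 mm and grips with 20 to 120 N. Pads are 22 mm wide; open, the fingers measure 114 mm over their backs; the gripper's body (76 mm by 85 mm) begins 54 mm behind the grasp point. The pads swing forward as they close: fully open they stand 13 mm farther back than shut.
Start: joints at [-1.394, 0.286, 1.577, -0, 1.279, -0.15], TCP at [0.217, -0.639, 0.231] pointing down, gripper open.
Joint ranges: [-2.77, 2.77], [-0.9, 2.22], [0.21, 2.48], [-1.53, 4.67], [0.24, 2.81], [-2.84, 2.84]. Speed limits (rad/s): [2.79, 2.79, 3.14, 3.14, 3.14, 3.14].

### API

Orientations are given as a unit quaternion [x, y, z, w].
In Python, from plant import get_state, read_camera, sign_off, recognise gives the robot as it stands.
- The arm moves only by the tool arm_command, never from a script. Its argument "steps" is a list of rows, each an object with "translation": the shift along the tool's x, y, z scaled (see below), a list of three; "twist": the turn, a rotation vector about the tool's x, y, z scaled (see below), a list of three; "fingers": the opening, from -1 (shut) to 1 (fully open). In form: [{"translation": [x, y, z], "twist": [rx, ry, rz], "fingers": fingers}, ...]. A call has 1 to 5 rows; each row is the pose to reach, as a shift and turn from the pose commanded when the call began, along the tool's axes at that moment; what a row does not reach only later rows make up. The controller multiplies each number of a shift by 75 cm and each number of a turn by 60 degrees. A row lasts 1/8 s, in which the tool goes at most 62.5 mm and 10.7 degrees, less where a joint would pass 70% of its speed; a pose out of reach is approached as far as the arm can. A call with a number of a shift or a turn outside -1 to 1 is refused whole. A call with a gripper value outside its range is refused whole. The fingers move at their own pace and stop on an object; "grip_force" is the grip in N (left out, the last holds). Time passes only in rows, so rows that repeat a pose let the fingers close. It gives the time, the measured TCP pose, the force, the opening and the grip force at its end, in the units of the state.
- get_state(): the state, without advancing time (a new reading comes with each control period).
- read_camera(name): name is "side" or "top" or "wrist"; returns a dict with "pixels" (480x640x3 uint8, red, green, blue), "K" (3x3 intrinsics, pixels), "k1" (the pictures are not rectified: a ray, as slopes to the right and down, at radius r is drawn at 1 + k1 r^2 times it, then the intrinsics apply), "R" (3x3) and "t" (3): a world point X has camera coordinates R X + t; the wrist camera has in their place "T_tool_cam" (4x4, takes a point from camera to tool coordinates, whose origin is the TCP and whose axes are the flange's). Camera axes: x right, y down, z forward; pixel columns grow to the right and rows downward; lengths in m; the calibration is good to about 2 mm. A picture is of the moment at which its call begins: read the wrist's pose just before it. There is no depth.
- sign_off(): hands the job in; it is judged then, once.
Trained networks look in a picture, given as the dict that the camera call returned (one of the last four; its "shot" number tells which), for a name from the list of things; names that differ only in an ending like _2 or _b are one class to them, and where a whole thing is asked for, a point or a joint stands for the part that bears it (a point fixed in the world has none). Each returns a list of dicts, best first, with "conf" (0 to 1); they miss things now and then, are a little off and sometimes report something else, mostly with a low value. They report only what shows in the picture. A call takes as long as a camera call. They do not tell look-alikes from the thing itself.
- recognise(picture, query): "point" ([row, column] in pixels, amid what is visible of it).
The state is a dict: "time": time; "qpos": joint angles; "dq": joint speeds; "joint_efforts": joint torques, N m; "eef_pos": TCP position; "tcp_rot": TCP orientation; "contact_force": force on the tool from outside, world axes, zero at the start; "wrist_torque": the same for the moment, N m; "opening": opening from 0.0 (shut) to 1.0 (fully open); "finger_force": force on a finger pad.
Only numpy, scipy, OpenCV 4.12 (cv2) and the standard library are available. Lean on these libraries where they do the work, as an engineer would, in place of code of your own. Each camera call takes 0.05 s, during which the arm holds its last target. There are 200 camera calls.

### The job

Open the fume-filter canister for its filter change: pull the lock pin out of the canister's ear and park it through the bracket's eyelet, pushed fully home, then let go of it. Then turn the lid anticlockwise (seen from above) until its lugs reach the slots and its arm points at the nub, lift it straight out, and set it down gently, handle up, with its round disc wholly on the small cutting mat. Leave the other things on the bench alone.

Things in the scene. Friction and masses are not known exactly. Their poses are not given: they have to be found in the camera images.
- canister: Fixed grey round canister, 108 mm across, 90 mm high, open on top. Origin: centre of underside, z up, x towards the nub. Mouth: 6 mm lip, 81 mm inner diameter, with three notches (slots) 0.50 rad wide at 60, 180, 300 deg from x. The lid sits in it on the filter, 74 mm up. At -0.5 rad (clockwise from above) from x a 30 mm square steel ear, top at 90 mm, holds the pin.
- ear_hole (a point): Centre of the top of the ear's 12 mm through hole, 64 mm from the canister's axis and 90 mm above the bench.
- lid: Loose black bayonet lid, 220 g. Origin: centre of its flat underside; x along its arm, z up. Disc 77 mm across, 20 mm high; three lugs at its foot, to 45 mm from the axis, 0.28 rad wide, at 60, 180, 300 deg, ribs above them; 3 mm play up, 2 mm sideways. Steel arm to 74 mm out, 10 mm wide, 18 to 26 mm up. Starts 0.75 to 1.15 rad clockwise of release; the pin bars the arm.
- nub (a point): Top of a small steel nub on the canister's wall, 60 mm from its axis along its x, 89 mm up. When the lid's arm points at it (lid x = canister x, within 0.10 rad) the lugs stand in the slots; inner stops halt the lid 0.04 rad past that.
- lid_handle (a point): Top centre of the lid's handle, on its axis 46 mm above its underside: an upright steel bar across the disc, along lid x, 64 mm long, 14 mm thick (lid y), 26 mm high, standing on the disc.
- pin: Loose steel lock pin, 100 g, upright. Origin: centre of its shoulder's underside, which rests on the ear; z up. Below: shank 8 mm thick, 34 mm long, last 6 mm tapered. Above: round shoulder 16 mm thick, 22 mm high, then a 20 x 20 x 20 mm square head (22 to 42 mm above the origin), sides along pin x and y; x points straight away from the canister's axis at the start.
- bracket: Fixed aluminium parking bracket: base 60 x 60 x 8 mm, an upright web on its +y side, and a level plate 34 mm square on top, 62 to 70 mm above the bench, with the eyelet in it. Origin: centre of its underside, z up. Nothing is under the eyelet for 54 mm.
- eyelet (a point): Centre of the top of the eyelet, a 12 mm round vertical through hole in the bracket's plate, its mouth countersunk to 15 mm, 70 mm above the bench, straight above the bracket's origin. Pin fully home: its shoulder rests on the plate (pin origin at this point).
- mat: Fixed blue cutting mat with a white grid, 220 mm (x) by 200 mm (y), 3 mm thick. Origin: centre of its underside; its top is 3 mm above the bench.
- screwdriver: Loose screwdriver, 150 mm, lying between robot and canister: leave alone.
- heatsink: Loose finned aluminium heat sink, 40 x 40 x 24 mm: leave alone.
- glue: Loose yellow glue bottle, 56 mm across, 150 mm high: leave alone.
- tape: Loose roll of clear tape, 90 mm across, 22 mm high: leave alone.
- new_filter: Loose new filter cartridge, white, 84 mm across, 50 mm high: leave alone.
- flux: Loose small jar, 48 mm across, 50 mm high: leave alone.
- brush: Loose brush, 160 mm long, lying: leave alone.
Things that resemble listed ones, but are neither listed nor needed, are in the scene too. What is shaped like the pin but orange is not meant.

How it is judged:
By the outcome, as a careful person would: the job done as asked, in the order asked, and still so for the second after the job is handed in, with the robot touching nothing.
It also fails if it takes over 54 s, if anything falls off the work surface, if the arm or the gripper's body presses on something with over 40 N, if the wrist force passes 120 N, or if a joint passes its speed limit or range.

## Working session

There is one attempt and no reset: what is moved stays moved. The work goes in short steps, Python scripts to look and compute and a tool call to move; the robot and the scene stay as the last step left them, time stands still between calls to the robot, and variables do not carry over. Pictures are saved under pics/ and viewed, at most 10 in all, crops included, and the job is handed in when it is done.

Besides the shell and the picture viewer there is one more tool, called after ">>>" by a JSON object that holds its "op" and its "data", one argument or row to a line. arm_command: Moves the arm, as the interface text tells. Shifts and turns lie within -1 to 1; 1 stands for 75 cm of shift or 60 degrees of turn. Its arguments: {"type":"object","properties":{"steps":{"type":"array"},"grip_force":{"type":"number"}},"required":["steps"]}

```bash
mkdir -p pics; ls; cat > h.py <<'E'
import numpy as np, cv2
from scipy.spatial.transform import Rotation as Rn
from plant import *
def cam(name):
    s=get_state(); p=read_camera(name)
    if 'T_tool_cam' in p:
        T=np.eye(4);T[:3,:3]=Rn.from_quat(s['tcp_rot']).as_matrix();T[:3,3]=s['eef_pos']
        W=np.linalg.inv(T@np.array(p['T_tool_cam'])); p['Rw'],p['tw']=W[:3,:3],W[:3,3]
    else: p['Rw'],p['tw']=np.array(p['R']),np.array(p['t'])
    p['K']=np.array(p['K']); return p
def und(p,rc):
    K=p['K'];x=np.array([(rc[1]-K[0,2])/K[0,0],(rc[0]-K[1,2])/K[1,1]]);u=x.copy()
    for _ in range(20): u=x/(1+p['k1']*(u@u))
    return u
def ray(p,rc):
    u=und(p,rc);return -p['Rw'].T@p['tw'], p['Rw'].T@np.array([u[0],u[1],1])
def atz(p,rc,z):
    c,d=ray(p,rc);return c+d*(z-c[2])/d[2]
def proj(p,X):
    c=p['Rw']@np.array(X)+p['tw'];u=c[:2]/c[2];u=u*(1+p['k1']*(u@u))
    return np.array([p['K'][1,1]*u[1]+p['K'][1,2],p['K'][0,0]*u[0]+p['K'][0,2]])
def tri(l):
    A=0;b=0
    for p,rc in l:
        c,d=ray(p,rc);d/=np.linalg.norm(d);M=np.eye(3)-np.outer(d,d);A=A+M;b=b+M@c
    return np.linalg.solve(A,b)
def save(p,n): cv2.imwrite('pics/'+n+'.png',cv2.cvtColor(p['pixels'],cv2.COLOR_RGB2BGR))
E
python3 - <<'E'
from h import *
np.set_printoptions(precision=3,suppress=True)
P={n:cam(n) for n in('top','side')}
for n,p in P.items():
    save(p,n+'0'); print(n,p['k1'],-p['Rw'].T@p['tw'])
    for q in ['canister','lid','lid_handle','pin','nub','ear_hole','bracket','eyelet','mat']:
        print(q,[(np.round(r['point']).tolist(),round(r['conf'],2)) for r in recognise(p,q)[:4]])
print(get_state())
E
```

```text
pics
top -0.10763546672391003 [ 0.357 -0.01   1.002]
canister [([270.0, 296.0], 0.88), ([248.0, 303.0], 0.51)]
lid [([246.0, 303.0], 0.92)]
lid_handle [([249.0, 303.0], 0.96)]
pin [([360.0, 194.0], 0.7), ([218.0, 222.0], 0.5), ([209.0, 288.0], 0.48)]
nub [([268.0, 300.0], 0.81), ([275.0, 166.0], 0.72)]
ear_hole [([271.0, 299.0], 0.98)]
bracket [([276.0, 168.0], 0.7)]
eyelet [([275.0, 169.0], 0.77)]
mat [([302.0, 450.0], 0.92), ([246.0, 303.0], 0.16)]
side -0.0993716936676814 [0.239 0.656 0.72 ]
canister [([291.0, 325.0], 0.71)]
lid [([262.0, 329.0], 0.93)]
lid_handle []
pin [([348.0, 248.0], 0.97), ([252.0, 289.0], 0.77), ([431.0, 394.0], 0.61)]
nub [([295.0, 330.0], 0.91), ([204.0, 278.0], 0.75), ([409.0, 284.0], 0.27)]
ear_hole [([293.0, 327.0], 0.67), ([411.0, 283.0], 0.61)]
bracket [([409.0, 285.0], 0.61)]
eyelet [([413.0, 282.0], 0.93)]
mat [([223.0, 422.0], 0.6)]
{'time': 1.0, 'qpos': array([-1.394,  0.286,  1.577, -0.   ,  1.279, -0.15 ]), 'dq': array([ 0.   ,  0.001,  0.002, -0.002,  0.002,  0.   ]), 'joint_efforts': array([  0.   , -40.597, -29.295,  -0.   ,   0.001,   0.   ]), 'eef_pos': array([ 0.217, -0.639,  0.231]), 'tcp_rot': array([ 0.987,  0.163, -0.   ,  0.   ]), 'contact_force': array([-0.152, -0.335,  0.201]), 'wrist_torque': array([0.01 , 0.067, 0.01 ]), 'finger_force': 0.0, 'opening': 0.9976282053220467}
```

View pics/top0.png

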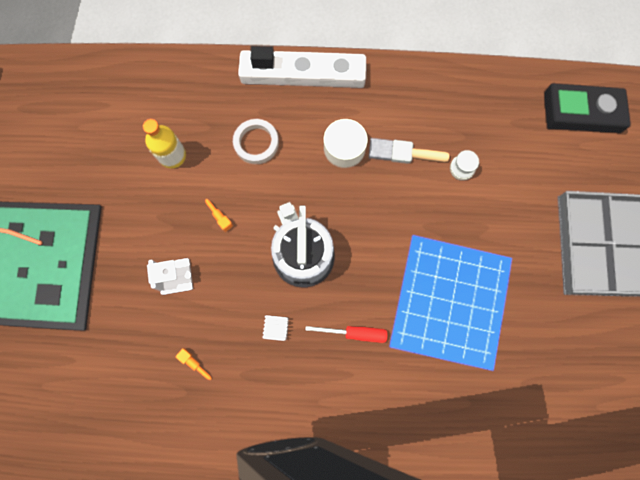

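View pics/side0.png

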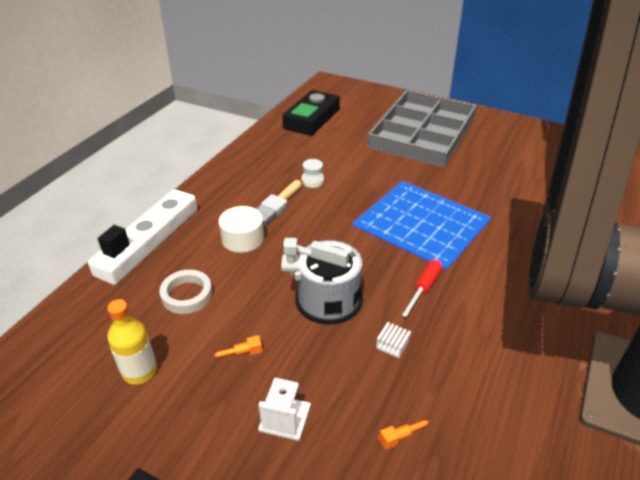

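The steel pin stands in the ear at top (209,288) and side (252,289). The orange ones at top (360,194) and (218,222) are look-alikes and don't fit, since they're orange and lying down. I'll confirm that in an enlarged crop.

```bash
python3 - <<'E'
from h import *
np.set_printoptions(precision=4,suppress=True)
t=cam('top');s=cam('side')
a=cv2.resize(t['pixels'][190:300,230:340],(440,440),interpolation=cv2.INTER_CUBIC)
b=cv2.resize(s['pixels'][225:335,270:380],(360,360),interpolation=cv2.INTER_CUBIC)
im=np.zeros((440,800,3),np.uint8);im[:,:440]=a;im[:360,440:]=b
save({'pixels':im},'crop0')
print('pin',tri([(t,(209,288)),(s,(252,289))]))
print('eye',tri([(t,(275,169)),(s,(413,282))]),atz(t,(275,169),.07))
print('mat',atz(t,(302,450),.003),atz(s,(223,422),.003))
for c in [(237,413),(257,511),(369,494),(346,390)]: print(atz(t,c,.003))
print('lid',tri([(t,(246,303)),(s,(262,329))]))
print(np.array(cam('wrist')['T_tool_cam']),cam('wrist')['K'])
E
```

```text
pin [0.5997 0.0555 0.106 ]
eye [0.4875 0.2813 0.0208] [0.4808 0.2667 0.07  ]
mat [ 0.4582 -0.2539  0.003 ] [ 0.4565 -0.2474  0.003 ]
[ 0.5825 -0.1827  0.003 ]
[ 0.5496 -0.3765  0.003 ]
[ 0.3347 -0.3368  0.003 ]
[ 0.3723 -0.14    0.003 ]
lid [0.5389 0.0271 0.0849]
[[-0.0006 -0.962  -0.273   0.0688]
 [ 1.     -0.0005 -0.0004 -0.0003]
 [ 0.0003 -0.273   0.962  -0.1422]
 [ 0.      0.      0.      1.    ]] [[332.6579   0.     317.743 ]
 [  0.     332.6579 241.7848]
 [  0.       0.       1.    ]]
```

View pics/crop0.png

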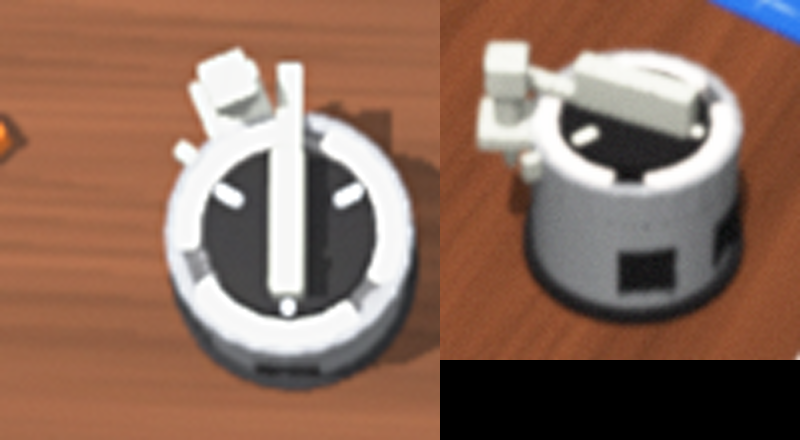

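Confirmed: the pale steel pin is upright in the ear, with its head at crop (230,75). The lid arm points up in the image at crop (290,70). The nub is at crop (185,152), anticlockwise of the ear. Next I'll fly the wrist camera over the canister.

>>> {"op": "arm_command", "data": {
  "steps": [
    {"translation": [0.68, -0.74, -0.03], "twist": [0, 0, -0.127], "fingers": 0},
    {"translation": [0.68, -0.74, -0.03], "twist": [0, 0, -0.127], "fingers": 0},
    {"translation": [0.68, -0.74, -0.03], "twist": [0, 0, -0.127], "fingers": 0},
    {"translation": [0.68, -0.74, -0.03], "twist": [0, 0, -0.127], "fingers": 0},
    {"translation": [0.68, -0.74, -0.03], "twist": [0, 0, -0.127], "fingers": 0}
  ]
}}

```text
time: 1.82
eef_pos: [0.3436, -0.3518, 0.241]
tcp_rot: [0.974, 0.228, 0.0, 0.0]
contact_force: [1.2, -0.5, 0.2]
opening: 0.502
finger_force: 0.0
```

```bash
cat > go.py <<'E'
# usage: go.py x y z yaw -> scaled shift/turn from present pose
import sys; from h import *
x,y,z,w=map(float,sys.argv[1:5]); s=get_state()
R=Rn.from_quat(s['tcp_rot']); D=Rn.from_matrix(np.array([[np.cos(w),np.sin(w),0],[np.sin(w),-np.cos(w),0],[0,0,-1]]))
d=R.inv().apply(np.array([x,y,z])-s['eef_pos']); r=(R.inv()*D).as_rotvec()
xa=R.as_matrix()[:,0]
print('t%.2f'%s['time'],s['eef_pos'].round(4),'yaw %.3f'%np.arctan2(xa[1],xa[0]),'op %.3f F'%s['opening'],s['contact_force'].round(1))
print('T',(d/.75).round(4),'W',(r/np.deg2rad(60)).round(4),'rows %.1f'%max(np.linalg.norm(d)/.0625,np.linalg.norm(r)/np.deg2rad(10.7)))
E
python3 go.py .52 .05 .25 .46
```

```text
t1.82 [ 0.3436 -0.3518  0.241 ] yaw 0.459 op 0.502 F [ 1.2 -0.5  0.2]
T [ 0.4483 -0.3759 -0.0122] W [ 0.0008 -0.0004 -0.0007] rows 7.0
```

>>> {"op": "arm_command", "data": {
  "steps": [
    {"translation": [0.448, -0.376, -0.012], "twist": [0, 0, 0], "fingers": 0},
    {"translation": [0.448, -0.376, -0.012], "twist": [0, 0, 0], "fingers": 0},
    {"translation": [0.448, -0.376, -0.012], "twist": [0, 0, 0], "fingers": 0},
    {"translation": [0.448, -0.376, -0.012], "twist": [0, 0, 0], "fingers": 0},
    {"translation": [0.448, -0.376, -0.012], "twist": [0, 0, 0], "fingers": 0}
  ]
}}

```text
time: 2.45
eef_pos: [0.469, -0.0655, 0.2477]
tcp_rot: [0.974, 0.228, 0.001, 0.001]
contact_force: [0.8, 0.1, 0.1]
opening: 0.498
finger_force: 0.0
```

>>> {"op": "arm_command", "data": {
  "steps": [
    {"translation": [0.11, -0.1, 0], "twist": [0, 0, 0], "fingers": 0},
    {"translation": [0.11, -0.1, 0], "twist": [0, 0, 0], "fingers": 0},
    {"translation": [0.11, -0.1, 0], "twist": [0, 0, 0], "fingers": 0}
  ]
}}

```text
time: 2.82
eef_pos: [0.5095, 0.0393, 0.2472]
tcp_rot: [0.973, 0.23, 0.0, -0.0]
contact_force: [-1.0, -0.6, 0.6]
opening: 0.5
finger_force: 0.0
```

```bash
python3 go.py .52 .05 .25 .46; python3 - <<'E'
from h import *
np.set_printoptions(precision=4,suppress=True)
p=cam('wrist');save(p,'w1')
hz={'lid_handle':.12,'pin':.122,'nub':.089,'eyelet':.07,'lid':.094,'mat':.003,'canister':.09,'ear_hole':.09,'bracket':.07}
for q,z in hz.items():
    for r in recognise(p,q)[:3]: print(q,np.round(r['point'],1),round(r['conf'],2),atz(p,r['point'],z))
E
```

```text
t2.83 [0.5095 0.0393 0.2472] yaw 0.465 op 0.500 F [-1.  -0.6  0.6]
T [ 0.0189 -0.0065 -0.0038] W [-0.0002 -0.0004  0.0048] rows 0.2
lid_handle [195.2 342.8] 0.92 [0.5467 0.0357 0.12  ]
pin [270.3 115.3] 0.95 [0.4005 0.1832 0.122 ]
pin [ 64.7 219.6] 0.92 [0.5921 0.1623 0.122 ]
pin [130.  346.5] 0.86 [0.5926 0.0568 0.122 ]
nub [185.7 305.4] 0.85 [0.5364 0.0657 0.089 ]
nub [125.9 347.7] 0.72 [0.5987 0.0557 0.089 ]
eyelet [129.5 103.1] 0.97 [0.4975 0.2584 0.07  ]
lid [127.4 101.2] 0.36 [0.5039 0.2464 0.094 ]
mat [312.2 516.8] 0.89 [ 0.504  -0.2553  0.003 ]
canister [180.3 306.6] 0.92 [0.5413 0.0669 0.09  ]
ear_hole [173.5 308.2] 0.98 [0.5473 0.0682 0.09  ]
bracket [126.6 101.6] 0.82 [0.4993 0.2606 0.07  ]
```

View pics/w1.png

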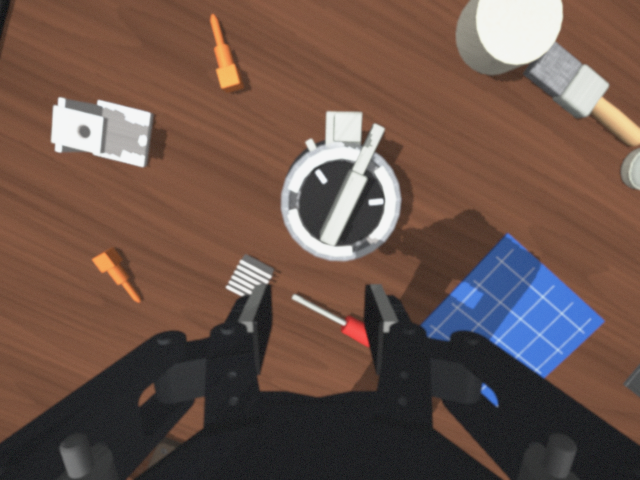

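The wrist view shows the pin head at (126,346) in [row, column], the mouth ring centred at (201,341), the nub at (145,311), the eyelet hole at (130,84), and the lid arm tip at (130,377). I'll check these against the given sizes.

```bash
python3 - <<'E'
from h import *
np.set_printoptions(precision=4,suppress=True)
p=cam('wrist');t=cam('top');s=cam('side')
g=cv2.cvtColor(p['pixels'],cv2.COLOR_RGB2GRAY)
C=atz(p,(201.5,341),.09);H=atz(p,(126,346),.132);N=atz(p,(145,311),.089);A=atz(p,(130,377),.100);E=atz(p,(130,84),.07)
az=lambda v:np.arctan2(v[1],v[0])
for n,v in zip('CHNAE',(C,H,N,A,E)): print(n,v,np.linalg.norm((v-C)[:2]),az(v-C),proj(t,v),proj(s,v))
h1=atz(p,(176,359),.12);h2=atz(p,(241,332),.12);print('handle',h1,h2,np.linalg.norm(h1-h2),az(h1-h2),(h1+h2)/2)
im=np.vstack([np.hstack([cv2.resize(a,(380,290),interpolation=cv2.INTER_CUBIC) for a in r]) for r in
 [[p['pixels'][95:165,300:392],p['pixels'][90:175,30:141]],[t['pixels'][250:300,135:201],s['pixels'][375:440,240:325]]]])
save({'pixels':im},'crop1')
E
```

```text
C [0.5376 0.0268 0.09  ] 0.0 0.0 [246.9289 303.1952] [259.6737 329.0453]
H [0.5937 0.0547 0.132 ] 0.06262274870940196 0.46158698413105587 [209.4215 287.6429] [240.4271 290.7887]
N [0.57   0.0728 0.089 ] 0.05624159582699251 0.9569544669899571 [228.2633 278.2684] [271.0072 298.9972]
A [0.6052 0.0287 0.1   ] 0.06765573984126978 0.02794670902036696 [208.4578 303.6681] [244.0247 292.8684]
E [0.49   0.2717 0.07  ] 0.2494275814328375 1.762624467719924 [269.8111 166.7812] [387.1514 282.2237]
handle [0.5655 0.0273 0.12  ] [0.5078 0.0222 0.12  ] 0.05788164637398928 0.08708587915525191 [0.5367 0.0248 0.12  ]
```

View pics/crop1.png

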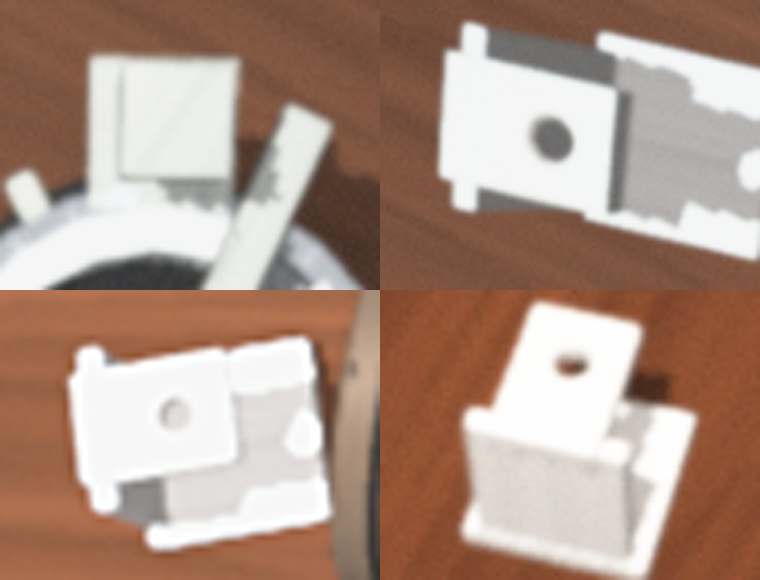

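```bash
python3 - <<'E'
from h import *
np.set_printoptions(precision=4,suppress=True)
p=cam('wrist');t=cam('top');s=cam('side')
print('eye',[atz(c,q,.07) for c,q in((p,(130.5,80)),(t,(271.2,165.6)),(s,(391.4,282.7)))],tri([(p,(130.5,80)),(t,(271.2,165.6)),(s,(391.4,282.7))]))
print('pin',atz(p,(121.6,345.3),.132))
E
python3 go.py .594 .055 .20 .465
```

```text
eye [array([0.4878, 0.2755, 0.07  ]), array([0.4874, 0.2736, 0.07  ]), array([0.486 , 0.2775, 0.07  ])] [0.4874 0.2756 0.0677]
pin [0.5962 0.0571 0.132 ]
t3.62 [0.509  0.0364 0.2471] yaw 0.460 op 0.501 F [-0.3 -0.2  0.4]
T [0.1125 0.028  0.0628] W [ 0.     -0.0001 -0.0051] rows 1.6
```

```bash
python3 go.py .596 .057 .165 .45; python3 go.py .596 .057 .106 .45
```

```text
t3.62 [0.509  0.0364 0.2471] yaw 0.460 op 0.501 F [-0.3 -0.2  0.4]
T [0.1161 0.0268 0.1094] W [ 0.     -0.0001  0.0093] rows 1.9
t3.62 [0.509  0.0364 0.2471] yaw 0.460 op 0.501 F [-0.3 -0.2  0.4]
T [0.1161 0.0268 0.1881] W [ 0.     -0.0001  0.0093] rows 2.7
```

>>> {"op": "arm_command", "data": {
  "steps": [
    {"translation": [0.116, 0.027, 0.1], "twist": [0, 0, 0.009], "fingers": 0.05},
    {"translation": [0.116, 0.027, 0.1], "twist": [0, 0, 0.009], "fingers": 0.05},
    {"translation": [0.116, 0.027, 0.1], "twist": [0, 0, 0.009], "fingers": 0.05},
    {"translation": [0.116, 0.027, 0.188], "twist": [0, 0, 0.009], "fingers": 0.05},
    {"translation": [0.116, 0.027, 0.188], "twist": [0, 0, 0.009], "fingers": 0.05}
  ]
}}

```text
time: 4.25
eef_pos: [0.5921, 0.0571, 0.1022]
tcp_rot: [0.975, 0.223, -0.005, -0.001]
contact_force: [-0.6, -0.4, -1.7]
opening: 0.526
finger_force: 0.0
```

>>> {"op": "arm_command", "data": {
  "steps": [
    {"translation": [0, 0, 0], "twist": [0, 0, 0], "fingers": 0.05},
    {"translation": [0, 0, 0], "twist": [0, 0, 0], "fingers": -1},
    {"translation": [0, 0, 0], "twist": [0, 0, 0], "fingers": -1},
    {"translation": [0, 0, 0], "twist": [0, 0, 0], "fingers": -1},
    {"translation": [0, 0, 0], "twist": [0, 0, 0], "fingers": -1}
  ],
  "grip_force": 50
}}

```text
time: 4.88
eef_pos: [0.5978, 0.0569, 0.1095]
tcp_rot: [0.975, 0.223, 0.002, 0.001]
contact_force: [-1.9, 1.4, 6.8]
opening: 0.224
finger_force: 50.7
```

```bash
python3 go.py .596 .057 .106 .45;  python3 - <<'E'
from h import *
p=cam('wrist');save(p,'w2');print(get_state()['finger_force'])
E
```

```text
t4.88 [0.5978 0.0569 0.1095] yaw 0.450 op 0.224 F [-1.9  1.4  6.8]
T [-0.0021 -0.0011  0.0046] W [ 0.0021 -0.0041  0.0004] rows 0.1
50.70105455350131
```

View pics/w2.png

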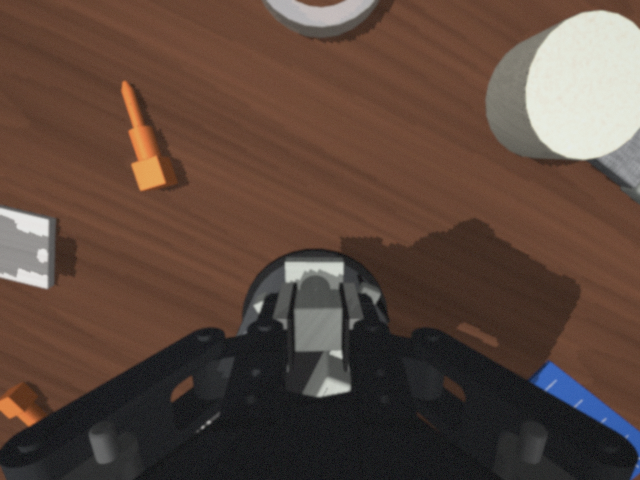

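The pin's square head is between the pads at about (325,318), with the opening at 19 mm, so the grasp is good. Next is the lift.

>>> {"op": "arm_command", "data": {
  "steps": [
    {"translation": [0, 0, -0.05], "twist": [0, 0, 0], "fingers": -1},
    {"translation": [0, 0, -0.09], "twist": [0, 0, 0], "fingers": -1},
    {"translation": [0, 0, -0.09], "twist": [0, 0, 0], "fingers": -1},
    {"translation": [0, 0, -0.09], "twist": [0, 0, 0], "fingers": -1}
  ]
}}

```text
time: 5.42
eef_pos: [0.5952, 0.0569, 0.1724]
tcp_rot: [0.975, 0.223, -0.001, -0.0]
contact_force: [0.5, -0.5, -0.9]
opening: 0.218
finger_force: 50.4
```

```bash
python3 go.py .489 .276 .175 .45; python3 - <<'E'
from h import *
np.set_printoptions(precision=4,suppress=True)
t=cam('top');s=cam('side');w=cam('wrist')
for c in (t,s,w): print([(np.round(r['point'],1),round(r['conf'],2)) for r in recognise(c,'pin')[:3]])
print(proj(s,[.597,.057,.16]),proj(w,[.597,.057,.16]))
im=np.hstack([cv2.resize(s['pixels'][200:300,240:340],(400,400),interpolation=cv2.INTER_CUBIC),cv2.resize(w['pixels'][220:420,220:420],(400,400))])
save({'pixels':im},'crop3')
E
```

```text
t5.42 [0.5952 0.0569 0.1724] yaw 0.450 op 0.218 F [ 0.5 -0.5 -0.9]
T [-3.000e-04 -3.246e-01 -3.200e-03] W [-0.0008  0.0014  0.0003] rows 3.9
[(array([272.9, 162.4]), 0.44)]
[(array([430.7, 396.4]), 0.77), (array([345.3, 244.7]), 0.69), (array([300.9, 185.6]), 0.65)]
[(array([149.6, 179.8]), 0.89), (array([314.1, 319.2]), 0.84), (array([364.1,  72. ]), 0.62)]
[227.2241 287.6625] [286.2966 320.4966]
```

View pics/crop3.png

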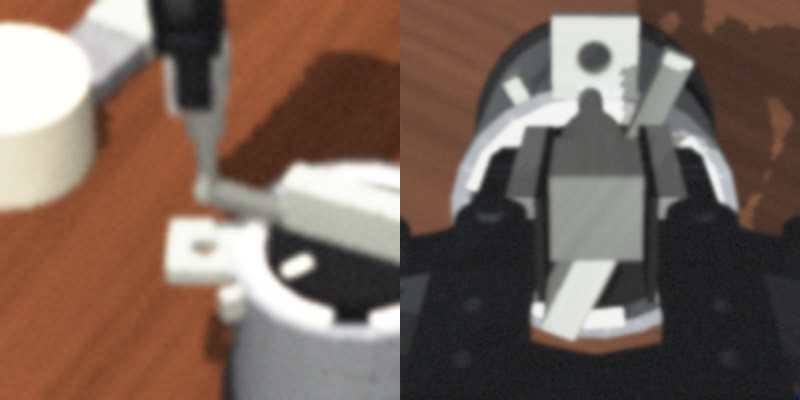

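The pin is held upright and clear of the ear. The ear hole shows at wrist (248,317) and the head top at (329,318). From these I'll work out the pin's offset from the TCP.

```bash
python3 - <<'E'
from h import *
np.set_printoptions(precision=4,suppress=True)
w=cam('wrist')
print(atz(w,(248.5,317.5),.09),atz(w,(329.5,318),.195),proj(w,[.4875,.2755,.07]))
print(get_state()['eef_pos'])
E
python3 go.py .4875 .2755 .175 .45
```

```text
[0.5951 0.0575 0.09  ] [0.5935 0.0563 0.195 ] [243.3295  14.9868]
[0.5956 0.0569 0.1726]
t5.78 [0.5956 0.0569 0.1726] yaw 0.450 op 0.223 F [-0.1  0.1 -0.7]
T [-0.0029 -0.3251 -0.0029] W [-0.0007  0.0013  0.0003] rows 3.9
```

>>> {"op": "arm_command", "data": {
  "steps": [
    {"translation": [-0.001, -0.325, -0.003], "twist": [0, 0, 0], "fingers": -1},
    {"translation": [-0.001, -0.325, -0.003], "twist": [0, 0, 0], "fingers": -1},
    {"translation": [-0.001, -0.325, -0.003], "twist": [0, 0, 0], "fingers": -1},
    {"translation": [-0.001, -0.325, -0.003], "twist": [0, 0, 0], "fingers": -1},
    {"translation": [-0.001, -0.325, -0.003], "twist": [0, 0, 0], "fingers": -1}
  ]
}}

```text
time: 6.4
eef_pos: [0.4871, 0.279, 0.1756]
tcp_rot: [0.974, 0.226, -0.0, -0.0]
contact_force: [0.8, -1.0, -0.7]
opening: 0.221
finger_force: 50.4
```

>>> {"op": "arm_command", "data": {
  "steps": [
    {"translation": [0, 0, 0], "twist": [0, 0, 0], "fingers": -1},
    {"translation": [0, 0, 0], "twist": [0, 0, 0], "fingers": -1},
    {"translation": [0, 0, 0], "twist": [0, 0, 0], "fingers": -1}
  ]
}}

```text
time: 6.78
eef_pos: [0.4899, 0.2749, 0.1757]
tcp_rot: [0.975, 0.222, -0.0, 0.0]
contact_force: [0.6, -0.2, -1.4]
opening: 0.223
finger_force: 50.4
```

```bash
python3 - <<'E'
from h import *
np.set_printoptions(precision=4,suppress=True)
w=cam('wrist');t=cam('top')
g=cv2.resize(w['pixels'][210:360,220:420],(800,600),interpolation=cv2.INTER_CUBIC)
save({'pixels':g},'crop4')
print(proj(w,[.4875,.2755,.07]))
E
python3 go.py .4885 .276 .175 .45
```

```text
[242.1892 316.2561]
t6.88 [0.4897 0.2752 0.1758] yaw 0.449 op 0.225 F [-0.3 -0.  -1.1]
T [-0.001  -0.0017  0.001 ] W [ 0.      0.0001 -0.0012] rows 0.0
```

View pics/crop4.png

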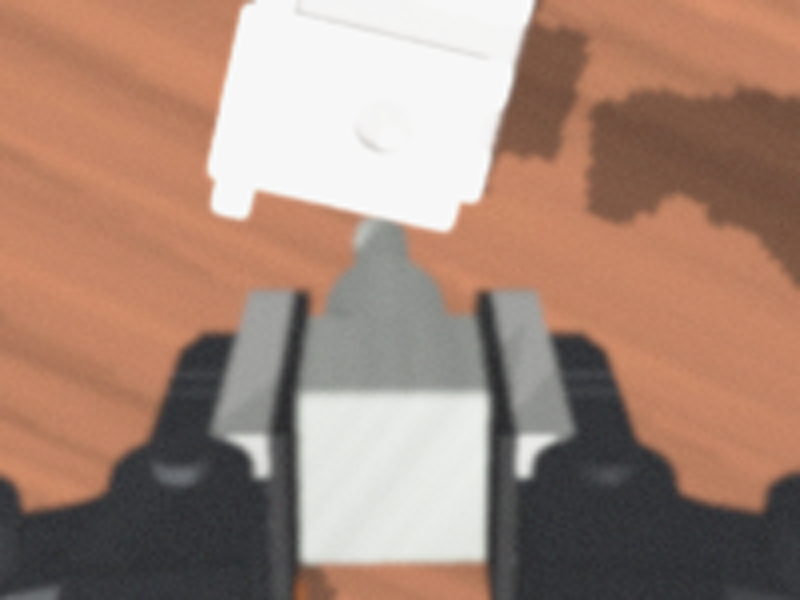

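The eyelet at crop (382,128) lies within 1 px of the prediction and the pin tip lines up with it. Now the insertion.

>>> {"op": "arm_command", "data": {
  "steps": [
    {"translation": [0, 0, 0.03], "twist": [0, 0, 0], "fingers": -1},
    {"translation": [0, 0, 0.055], "twist": [0, 0, 0], "fingers": -1},
    {"translation": [0, 0, 0.07], "twist": [0, 0, 0], "fingers": -1},
    {"translation": [0, 0, 0.08], "twist": [0, 0, 0], "fingers": -1},
    {"translation": [0, 0, 0.085], "twist": [0, 0, 0], "fingers": -1}
  ]
}}

```text
time: 7.5
eef_pos: [0.4893, 0.276, 0.1118]
tcp_rot: [0.975, 0.223, -0.0, -0.0]
contact_force: [-0.2, 0.2, -1.1]
opening: 0.221
finger_force: 50.6
```

```bash
python3 go.py .4895 .2755 .09 .45
```

```text
t7.50 [0.4893 0.276  0.1118] yaw 0.450 op 0.221 F [-0.2  0.2 -1.1]
T [-0.      0.0008  0.029 ] W [-0.      0.0001  0.0003] rows 0.3
```

The tip is 12 mm into the hole with no contact force. I'll continue to home.

>>> {"op": "arm_command", "data": {
  "steps": [
    {"translation": [0, 0, 0.01], "twist": [0, 0, 0], "fingers": -1},
    {"translation": [0, 0, 0.018], "twist": [0, 0, 0], "fingers": -1},
    {"translation": [0, 0, 0.024], "twist": [0, 0, 0], "fingers": -1},
    {"translation": [0, 0, 0.028], "twist": [0, 0, 0], "fingers": -1},
    {"translation": [0, 0, 0.03], "twist": [0, 0, 0], "fingers": -1}
  ]
}}

```text
time: 8.12
eef_pos: [0.4892, 0.276, 0.0897]
tcp_rot: [0.975, 0.223, -0.0, -0.0]
contact_force: [-1.0, -0.8, 3.6]
opening: 0.223
finger_force: 51.1
```

```bash
python3 go.py .4895 .2755 .09 .45
```

```text
t8.12 [0.4892 0.276  0.0897] yaw 0.450 op 0.223 F [-1.  -0.8  3.6]
T [ 0.      0.0008 -0.0004] W [-0.0001  0.0001  0.0004] rows 0.0
```

>>> {"op": "arm_command", "data": {
  "steps": [
    {"translation": [0, 0, 0.002], "twist": [0, 0, 0], "fingers": -1},
    {"translation": [0, 0, 0.003], "twist": [0, 0, 0], "fingers": -1},
    {"translation": [0, 0, 0.003], "twist": [0, 0, 0], "fingers": -1}
  ]
}}

```text
time: 8.5
eef_pos: [0.4894, 0.2762, 0.0895]
tcp_rot: [0.975, 0.223, -0.0, 0.0]
contact_force: [-4.6, -1.6, 9.3]
opening: 0.22
finger_force: 51.8
```

```bash
python3 go.py .4895 .2755 .09 .45
```

```text
t8.50 [0.4894 0.2762 0.0895] yaw 0.451 op 0.220 F [-4.6 -1.6  9.3]
T [-0.0003  0.0009 -0.0006] W [0.0001 0.0005 0.0007] rows 0.0
```

The pin is seated: the force rises with no further descent. I'll release and rise, then look from above.

>>> {"op": "arm_command", "data": {
  "steps": [
    {"translation": [0, 0, 0], "twist": [0, 0, 0], "fingers": 0.05},
    {"translation": [0, 0, 0], "twist": [0, 0, 0], "fingers": 0.05},
    {"translation": [0, 0, 0], "twist": [0, 0, 0], "fingers": 0.05},
    {"translation": [0, 0, -0.08], "twist": [0, 0, 0], "fingers": 0.05},
    {"translation": [0, 0, -0.16], "twist": [0, 0, 0], "fingers": 0.05}
  ]
}}

```text
time: 9.12
eef_pos: [0.4885, 0.2757, 0.2074]
tcp_rot: [0.975, 0.223, -0.001, 0.0]
contact_force: [0.5, 0.5, 0.0]
opening: 0.523
finger_force: 0.0
```

>>> {"op": "arm_command", "data": {
  "steps": [
    {"translation": [0.02, 0.25, -0.05], "twist": [0, 0, 0.35], "fingers": 0.05},
    {"translation": [0.02, 0.25, -0.05], "twist": [0, 0, 0.35], "fingers": 0.05},
    {"translation": [0.02, 0.25, -0.05], "twist": [0, 0, 0.35], "fingers": 0.05},
    {"translation": [0.02, 0.25, -0.05], "twist": [0, 0, 0.35], "fingers": 0.05},
    {"translation": [0.02, 0.25, -0.05], "twist": [0, 0, 0.35], "fingers": 0.05}
  ]
}}

```text
time: 9.75
eef_pos: [0.5841, 0.1136, 0.2442]
tcp_rot: [0.999, 0.041, -0.001, -0.0]
contact_force: [-0.7, 0.5, -1.0]
opening: 0.529
finger_force: 0.0
```

>>> {"op": "arm_command", "data": {
  "steps": [
    {"translation": [0, 0, 0], "twist": [0, 0, 0], "fingers": 0.05},
    {"translation": [0, 0, 0], "twist": [0, 0, 0], "fingers": 0.05}
  ]
}}

```text
time: 10.0
eef_pos: [0.5835, 0.1151, 0.2443]
tcp_rot: [0.999, 0.043, -0.0, -0.0]
contact_force: [-0.9, -0.7, 0.1]
opening: 0.526
finger_force: 0.0
```

```bash
python3 go.py .538 .029 .20 .06; python3 - <<'E'
from h import *
np.set_printoptions(precision=4,suppress=True)
w=cam('wrist');s=cam('side')
for q,z in (('lid_handle',.12),('pin',.102),('eyelet',.07)): print(q,[(np.round(r['point'],1),round(r['conf'],2),atz(w,r['point'],z)) for r in recognise(w,q)[:3]])
print(proj(w,[.5375,.03,.12]),proj(w,[.4875,.2755,.112]),proj(s,[.4875,.2755,.09]))
im=np.zeros((480,800,3),np.uint8);im[:,:520]=w['pixels'][:,60:580];im[:280,520:]=cv2.resize(s['pixels'][340:440,230:330],(280,280))
save({'pixels':im},'w5')
E
```

```text
t10.00 [0.5835 0.1151 0.2443] yaw 0.086 op 0.526 F [-0.9 -0.7  0.1]
T [-0.0703  0.1091  0.0592] W [-0.0002  0.0009  0.0247] rows 1.7
lid_handle [(array([266.2, 406. ]), 0.83, array([0.5613, 0.0378, 0.12  ])), (array([ 77.1, 578.6]), 0.61, array([ 0.7234, -0.0722,  0.12  ]))]
pin [(array([187.7, 246.6]), 0.72, array([0.614 , 0.1788, 0.102 ])), (array([309.4, 145. ]), 0.69, array([0.4899, 0.2739, 0.102 ]))]
eyelet [(array([279.7, 171.2]), 0.72, array([0.5088, 0.261 , 0.07  ]))]
[292.3964 410.4239] [316.5635 138.2759] [381.294  281.7821]
```

View pics/w5.png

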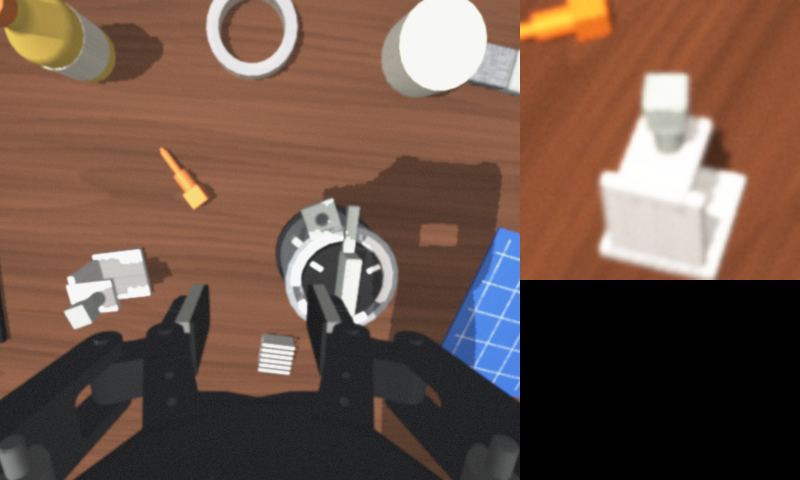

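Side view: the pin stands in the eyelet with its shoulder flush on the plate. The wrist view shows it at about (316,138). I'll work out the lid's angle numerically.

```bash
python3 - <<'E'
from h import *
np.set_printoptions(precision=4,suppress=True)
az=lambda v:np.arctan2(v[1],v[0])
w=cam('wrist');T=np.linalg.inv(np.vstack([np.c_[w['Rw'],w['tw']],[0,0,0,1]]))
# earlier pose of crop1
E=np.eye(4);a=.46;E[:3,:3]=np.array([[np.cos(a),np.sin(a),0],[np.sin(a),-np.cos(a),0],[0,0,-1]]);E[:3,3]=[.509,.0364,.2471]
W=np.linalg.inv(E@np.array(w['T_tool_cam']));p=dict(w);p['Rw'],p['tw']=W[:3,:3],W[:3,3]
v=[atz(p,q,.1) for q in((122.8,375),(157.8,357.6))];print('arm crop1',v,az(v[0]-v[1]))
# refit in present picture and top: bright low-saturation pixels
t=cam('top')
for c,zz,n in((t,.12,'top'),(w,.1,'w')):
    C=np.array([.5375,.03,0])
    # synthetic search: maximise brightness contrast along handle+arm for angle/centre
    g=cv2.GaussianBlur(cv2.cvtColor(c['pixels'],cv2.COLOR_RGB2GRAY),(0,0),.7).astype(float)
    best=[]
    for th in np.arange(-.2,.31,.02):
        for dx in np.arange(-.008,.0081,.002):
            u=np.array([np.cos(th),np.sin(th),0]);m=np.array([-u[1],u[0],0]);sc=0
            for r,z,hw in [(r,.12,.007) for r in (.005,.015,.025,.03)+((-.03,-.02,-.01) if n=='top' else ())]+[(r,.1,.005) for r in (.055,.06,.065,.07)]:
                f=lambda o:g[tuple(np.round(proj(c,C+u*r+m*(dx+o)+[0,0,z])).astype(int))]
                sc+=2*f(0)+f(hw*.6)+f(-hw*.6)-2*f(hw*1.7)-2*f(-hw*1.7)
            best.append((sc,th,dx))
    best.sort(reverse=True);print(n,np.array(best[:6]))
E
```

```text
arm crop1 [array([0.6095, 0.0336, 0.1   ]), array([0.5781, 0.0332, 0.1   ])] 0.012260751226639282
top [[5810.      -0.       0.   ]
 [5760.       0.04    -0.002]
 [5737.       0.02     0.   ]
 [5660.       0.04     0.   ]
 [5651.       0.06    -0.002]
 [5511.       0.02    -0.002]]
w [[4270.      -0.02     0.004]
 [4062.      -0.       0.004]
 [4016.       0.02     0.002]
 [3938.       0.04     0.002]
 [3936.      -0.       0.002]
 [3901.      -0.04     0.004]]
```

```bash
python3 go.py .5375 .031 .100 .015
```

```text
t10.35 [0.5843 0.1139 0.2448] yaw 0.084 op 0.524 F [-0.2  0.2  0.2]
T [-0.0715  0.1049  0.1931] W [-0.     -0.0001  0.066 ] rows 2.8
```

>>> {"op": "arm_command", "data": {
  "steps": [
    {"translation": [-0.0715, 0.105, 0.08], "twist": [0, 0, 0.066], "fingers": 0},
    {"translation": [-0.0715, 0.105, 0.12], "twist": [0, 0, 0.066], "fingers": 0},
    {"translation": [-0.0715, 0.105, 0.12], "twist": [0, 0, 0.066], "fingers": 0},
    {"translation": [-0.0715, 0.105, 0.15], "twist": [0, 0, 0.066], "fingers": 0},
    {"translation": [-0.0715, 0.105, 0.17], "twist": [0, 0, 0.066], "fingers": 0}
  ]
}}

```text
time: 10.98
eef_pos: [0.5386, 0.0311, 0.1178]
tcp_rot: [1.0, 0.007, 0.001, -0.0]
contact_force: [-0.8, -0.2, -0.2]
opening: 0.498
finger_force: 0.0
```

```bash
python3 go.py .5375 .031 .100 .015
```

```text
t10.97 [0.5386 0.0311 0.1178] yaw 0.015 op 0.498 F [-0.8 -0.2 -0.2]
T [-0.0015  0.0001  0.0238] W [-0.     -0.0019 -0.0001] rows 0.3
```

>>> {"op": "arm_command", "data": {
  "steps": [
    {"translation": [-0.0015, 0, 0.012], "twist": [0, 0, 0], "fingers": 0},
    {"translation": [-0.0015, 0, 0.021], "twist": [0, 0, 0], "fingers": 0},
    {"translation": [-0.0015, 0, 0.023], "twist": [0, 0, 0], "fingers": 0},
    {"translation": [-0.0015, 0, 0.023], "twist": [0, 0, 0], "fingers": -1},
    {"translation": [-0.0015, 0, 0.023], "twist": [0, 0, 0], "fingers": -1}
  ],
  "grip_force": 60
}}

```text
time: 11.6
eef_pos: [0.537, 0.0307, 0.101]
tcp_rot: [1.0, 0.007, 0.001, 0.0]
contact_force: [0.3, -0.4, -1.6]
opening: 0.147
finger_force: 61.0
```

>>> {"op": "arm_command", "data": {
  "steps": [
    {"translation": [0, 0, 0], "twist": [0, 0, 0], "fingers": -1},
    {"translation": [0, 0, 0], "twist": [0, 0, 0], "fingers": -1},
    {"translation": [0, 0, 0], "twist": [0, 0, 0], "fingers": -1}
  ]
}}

```text
time: 11.98
eef_pos: [0.537, 0.0307, 0.1008]
tcp_rot: [1.0, 0.007, 0.001, 0.0]
contact_force: [0.6, 0.1, 3.6]
opening: 0.148
finger_force: 61.8
```

```bash
python3 go.py .5375 .031 .100 .94; python3 -c "
from h import *
print(get_state()['wrist_torque'].round(2))"
```

```text
t11.97 [0.537  0.0307 0.1008] yaw 0.015 op 0.148 F [0.6 0.1 3.6]
T [ 0.0007 -0.0004  0.0011] W [ 8.000e-04 -1.300e-03 -8.836e-01] rows 5.0
[ 0.02  0.01 -0.02]
```

The handle is gripped. Now turning anticlockwise, first most of the way.

>>> {"op": "arm_command", "data": {
  "steps": [
    {"translation": [0, 0, 0], "twist": [0, 0, -0.1], "fingers": -1},
    {"translation": [0, 0, 0], "twist": [0, 0, -0.22], "fingers": -1},
    {"translation": [0, 0, 0], "twist": [0, 0, -0.34], "fingers": -1},
    {"translation": [0, 0, 0], "twist": [0, 0, -0.45], "fingers": -1},
    {"translation": [0, 0, 0], "twist": [0, 0, -0.55], "fingers": -1}
  ]
}}

```text
time: 12.6
eef_pos: [0.537, 0.0307, 0.1008]
tcp_rot: [0.956, 0.292, 0.001, 0.0]
contact_force: [-0.1, -0.3, 3.5]
opening: 0.147
finger_force: 61.9
```

```bash
python3 go.py .5375 .031 .100 .94; python3 -c "
from h import *
print(get_state()['wrist_torque'].round(2))"
```

```text
t12.60 [0.537  0.0307 0.1008] yaw 0.593 op 0.147 F [-0.1 -0.3  3.5]
T [0.0008 0.     0.0011] W [ 0.0009 -0.001  -0.331 ] rows 1.9
[ 0.01  0.   -0.11]
```

>>> {"op": "arm_command", "data": {
  "steps": [
    {"translation": [0, 0, 0], "twist": [0, 0, -0.1], "fingers": -1},
    {"translation": [0, 0, 0], "twist": [0, 0, -0.19], "fingers": -1},
    {"translation": [0, 0, 0], "twist": [0, 0, -0.25], "fingers": -1},
    {"translation": [0, 0, 0], "twist": [0, 0, -0.3], "fingers": -1},
    {"translation": [0, 0, 0], "twist": [0, 0, -0.3], "fingers": -1}
  ]
}}

```text
time: 13.22
eef_pos: [0.537, 0.0307, 0.1008]
tcp_rot: [0.899, 0.437, 0.001, 0.0]
contact_force: [-0.8, 0.2, 4.5]
opening: 0.148
finger_force: 62.1
```

```bash
python3 go.py .5375 .031 .100 .94; python3 -c "
from h import *
print(get_state()['wrist_torque'].round(2))"
```

```text
t13.22 [0.537  0.0307 0.1008] yaw 0.905 op 0.148 F [-0.8  0.2  4.5]
T [0.0008 0.0003 0.0011] W [ 0.0012 -0.0007 -0.0338] rows 0.2
[0.03 0.02 0.13]
```

>>> {"op": "arm_command", "data": {
  "steps": [
    {"translation": [0, 0, 0], "twist": [0, 0, -0.02], "fingers": -1},
    {"translation": [0, 0, 0], "twist": [0, 0, -0.04], "fingers": -1},
    {"translation": [0, 0, 0], "twist": [0, 0, -0.04], "fingers": -1}
  ]
}}

```text
time: 13.6
eef_pos: [0.537, 0.0304, 0.1008]
tcp_rot: [0.89, 0.455, 0.001, 0.001]
contact_force: [0.0, -0.5, 4.3]
opening: 0.142
finger_force: 62.1
```

```bash
python3 go.py .5375 .031 .100 .95; python3 - <<'E'
from h import *
print(get_state()['wrist_torque'].round(2))
w=cam('wrist');np.set_printoptions(precision=4,suppress=True)
C=[.5375,.0305,0]
for a in(.9,.95,1.):print(proj(w,np.array(C)+[.06*np.cos(a),.06*np.sin(a),.089]))
cv2.imwrite('pics/w6.png',cv2.resize(w['pixels'][180:380,220:420],(600,600),interpolation=cv2.INTER_CUBIC)[:,:,::-1])
E
```

```text
t13.60 [0.537  0.0304 0.1008] yaw 0.945 op 0.142 F [ 0.  -0.5  4.3]
T [0.001  0.0001 0.0011] W [ 0.0015 -0.0006 -0.0048] rows 0.0
[-0.06 -0.02 -0.19]
[167.6568 325.4315]
[167.5244 318.8232]
[167.7313 312.2164]
```

>>> {"op": "arm_command", "data": {
  "steps": [
    {"translation": [0, 0, 0], "twist": [0, 0, -0.02], "fingers": -1},
    {"translation": [0, 0, 0], "twist": [0, 0, -0.035], "fingers": -1},
    {"translation": [0, 0, 0], "twist": [0, 0, -0.035], "fingers": -1}
  ]
}}

```text
time: 14.02
eef_pos: [0.537, 0.0302, 0.1008]
tcp_rot: [0.883, 0.469, 0.001, 0.0]
contact_force: [-0.2, -1.9, 5.8]
opening: 0.145
finger_force: 62.9
```

```bash
python3 go.py .5375 .031 .100 .95; python3 -c "
from h import *
print(get_state()['wrist_torque'].round(2))"
```

```text
t14.03 [0.537  0.0302 0.1008] yaw 0.977 op 0.145 F [-0.2 -1.9  5.8]
T [ 0.0013 -0.      0.0011] W [ 0.001  -0.001   0.0257] rows 0.1
[-0.33  0.08 -1.  ]
```

Torque of 1 Nm means the inner stop, 0.04 rad past release. I'll back off by about 0.04 rad and lift gently.

>>> {"op": "arm_command", "data": {
  "steps": [
    {"translation": [0, 0, 0], "twist": [0, 0, 0.038], "fingers": -1},
    {"translation": [0, 0, 0], "twist": [0, 0, 0.038], "fingers": -1},
    {"translation": [0, 0, -0.004], "twist": [0, 0, 0.038], "fingers": -1},
    {"translation": [0, 0, -0.008], "twist": [0, 0, 0.038], "fingers": -1},
    {"translation": [0, 0, -0.01], "twist": [0, 0, 0.038], "fingers": -1}
  ]
}}

```text
time: 14.65
eef_pos: [0.5359, 0.0307, 0.1065]
tcp_rot: [0.891, 0.454, -0.0, -0.0]
contact_force: [3.4, -1.0, -7.0]
opening: 0.145
finger_force: 60.5
```

```bash
python3 go.py .537 .0305 .16 .935; python3 -c "
from h import *
print(get_state()['wrist_torque'].round(2))"
```

```text
t14.65 [0.5359 0.0307 0.1065] yaw 0.943 op 0.145 F [ 3.4 -1.  -7. ]
T [ 0.0006  0.0013 -0.0713] W [-0.0007  0.0005  0.0075] rows 0.9
[-0.36 -0.68 -0.33]
```

>>> {"op": "arm_command", "data": {
  "steps": [
    {"translation": [0.001, 0.001, -0.004], "twist": [0, 0, 0.007], "fingers": -1},
    {"translation": [0.001, 0.001, -0.008], "twist": [0, 0, 0.007], "fingers": -1},
    {"translation": [0.001, 0.001, -0.012], "twist": [0, 0, 0.007], "fingers": -1}
  ]
}}

```text
time: 15.02
eef_pos: [0.537, 0.0311, 0.1169]
tcp_rot: [0.892, 0.451, -0.0, -0.0]
contact_force: [-1.0, -0.4, -2.3]
opening: 0.145
finger_force: 61.1
```

```bash
python3 go.py .537 .0305 .16 .935; python3 - <<'E'
from h import *
print(get_state()['wrist_torque'].round(2))
s=cam('side');w=cam('wrist')
save({'pixels':np.hstack([cv2.resize(s['pixels'][210:330,270:390],(400,400)),cv2.resize(w['pixels'][180:380,220:420],(400,400))])},'w7')
E
```

```text
t15.03 [0.537  0.0311 0.1169] yaw 0.937 op 0.145 F [-1.  -0.4 -2.3]
T [-0.0007  0.0004 -0.0575] W [-0.0012  0.0003  0.0016] rows 0.7
[-0.02  0.06  0.01]
```

The lid is free, with only its own weight on the wrist. I'll lift it clear and carry it to the mat.

>>> {"op": "arm_command", "data": {
  "steps": [
    {"translation": [0, 0, -0.03], "twist": [0, 0, 0], "fingers": -1},
    {"translation": [0, 0, -0.07], "twist": [0, 0, 0], "fingers": -1},
    {"translation": [0, 0, -0.1], "twist": [0, 0, 0], "fingers": -1},
    {"translation": [0, 0, -0.11], "twist": [0, 0, 0], "fingers": -1}
  ]
}}

```text
time: 15.62
eef_pos: [0.5384, 0.0312, 0.2013]
tcp_rot: [0.892, 0.451, 0.002, 0.001]
contact_force: [-0.3, -0.3, -1.5]
opening: 0.151
finger_force: 61.1
```

```bash
python3 go.py .46 -.259 .16 .935; python3 go.py .46 -.259 .19 .935
```

```text
t15.62 [0.5384 0.0312 0.2013] yaw 0.937 op 0.151 F [-0.3 -0.3 -1.5]
T [-0.3738  0.1449  0.0546] W [ 0.0029 -0.0022  0.0016] rows 4.9
t15.62 [0.5384 0.0312 0.2013] yaw 0.937 op 0.151 F [-0.3 -0.3 -1.5]
T [-0.3737  0.145   0.0146] W [ 0.0029 -0.0022  0.0016] rows 4.8
```

>>> {"op": "arm_command", "data": {
  "steps": [
    {"translation": [-0.06, 0.023, 0.01], "twist": [0, 0, 0], "fingers": -1},
    {"translation": [-0.13, 0.05, 0.015], "twist": [0, 0, 0], "fingers": -1},
    {"translation": [-0.2, 0.078, 0.015], "twist": [0, 0, 0], "fingers": -1},
    {"translation": [-0.27, 0.105, 0.015], "twist": [0, 0, 0], "fingers": -1},
    {"translation": [-0.33, 0.128, 0.015], "twist": [0, 0, 0], "fingers": -1}
  ]
}}

```text
time: 16.25
eef_pos: [0.467, -0.2267, 0.1871]
tcp_rot: [0.893, 0.451, -0.0, -0.001]
contact_force: [0.6, -0.8, -2.1]
opening: 0.154
finger_force: 61.2
```

>>> {"op": "arm_command", "data": {
  "steps": [
    {"translation": [-0.045, 0.017, 0], "twist": [0, 0, 0], "fingers": -1},
    {"translation": [-0.045, 0.017, 0], "twist": [0, 0, 0], "fingers": -1},
    {"translation": [-0.045, 0.017, 0], "twist": [0, 0, 0], "fingers": -1}
  ]
}}

```text
time: 16.62
eef_pos: [0.458, -0.2593, 0.187]
tcp_rot: [0.892, 0.451, -0.0, -0.001]
contact_force: [0.4, 0.1, -2.2]
opening: 0.148
finger_force: 61.1
```

```bash
python3 go.py .46 -.259 .04 .935; python3 - <<'E'
from h import *
np.set_printoptions(precision=3,suppress=True)
s=cam('side');t=cam('top');w=cam('wrist')
for c in(s,t,w):print([(np.round(r['point'],1),round(r['conf'],2)) for q in('lid','mat') for r in recognise(c,q)[:2]])
print(proj(s,[.46,-.259,.17]))
save({'pixels':np.hstack([cv2.resize(s['pixels'][100:260,340:500],(400,400)),cv2.resize(w['pixels'],(400,300))[:, :].repeat(1,0) if 0 else np.vstack([cv2.resize(w['pixels'],(400,300)),np.zeros((100,400,3),np.uint8)])])},'w8')
E
```

```text
t16.62 [ 0.458  -0.2593  0.187 ] yaw 0.936 op 0.148 F [ 0.4  0.1 -2.2]
T [0.0017 0.0023 0.196 ] W [-0.0017 -0.0008  0.001 ] rows 2.4
[(array([152.3, 432.6]), 0.57), (array([224.5, 423.5]), 0.65), (array([377.3, 281.3]), 0.41)]
[(array([273.7, 458.7]), 0.7), (array([275.5, 168.4]), 0.44), (array([293.1, 428.1]), 0.75)]
[(array([266.9, 318. ]), 0.87), (array([ 64.8, 586.6]), 0.4), (array([180., 338.]), 0.87)]
[149.993 432.236]
```

View pics/w8.png

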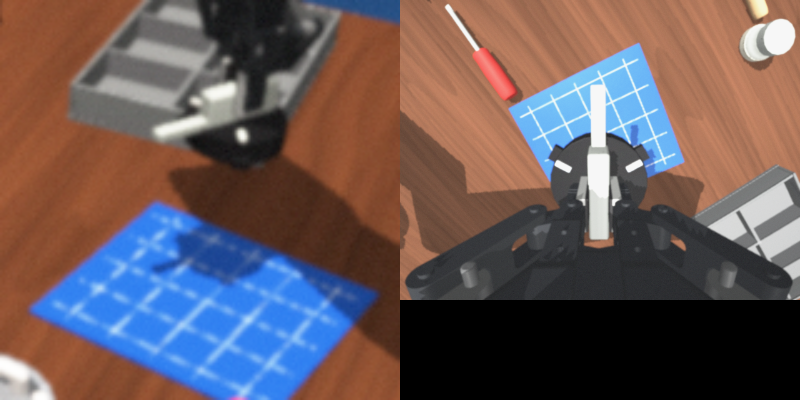

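The lid is held level over the mat, handle up. That was my tenth picture, so from here I rely on forces and numbers. Lowering it now.

>>> {"op": "arm_command", "data": {
  "steps": [
    {"translation": [0.001, 0.002, 0.05], "twist": [0, 0, 0], "fingers": -1},
    {"translation": [0.001, 0.002, 0.11], "twist": [0, 0, 0], "fingers": -1},
    {"translation": [0.001, 0.002, 0.155], "twist": [0, 0, 0], "fingers": -1},
    {"translation": [0.001, 0.002, 0.178], "twist": [0, 0, 0], "fingers": -1},
    {"translation": [0.001, 0.002, 0.186], "twist": [0, 0, 0], "fingers": -1}
  ]
}}

```text
time: 17.7
eef_pos: [0.4598, -0.2602, 0.0477]
tcp_rot: [0.892, 0.451, -0.0, -0.0]
contact_force: [-0.3, -0.0, -1.2]
opening: 0.148
finger_force: 61.0
```

>>> {"op": "arm_command", "data": {
  "steps": [
    {"translation": [0, 0, 0.003], "twist": [0, 0, 0], "fingers": -1},
    {"translation": [0, 0, 0.006], "twist": [0, 0, 0], "fingers": -1},
    {"translation": [0, 0, 0.009], "twist": [0, 0, 0], "fingers": -1}
  ]
}}

```text
time: 18.08
eef_pos: [0.4605, -0.2608, 0.0425]
tcp_rot: [0.892, 0.451, 0.0, 0.001]
contact_force: [0.7, -0.0, -2.8]
opening: 0.149
finger_force: 61.0
```

```bash
python3 go.py .46 -.259 .03 .935
```

```text
t18.07 [ 0.4605 -0.2608  0.0425] yaw 0.936 op 0.149 F [ 0.7 -0.  -2.8]
T [ 0.0016 -0.0021  0.0167] W [0.0019 0.0001 0.0012] rows 0.2
```

>>> {"op": "arm_command", "data": {
  "steps": [
    {"translation": [0, 0, 0.003], "twist": [0, 0, 0], "fingers": -1},
    {"translation": [0, 0, 0.006], "twist": [0, 0, 0], "fingers": -1},
    {"translation": [0, 0, 0.009], "twist": [0, 0, 0], "fingers": -1},
    {"translation": [0, 0, 0.012], "twist": [0, 0, 0], "fingers": -1}
  ]
}}

```text
time: 18.58
eef_pos: [0.4599, -0.2603, 0.0324]
tcp_rot: [0.892, 0.451, -0.0, -0.0]
contact_force: [0.2, 0.7, -2.1]
opening: 0.148
finger_force: 61.0
```

```bash
python3 go.py .46 -.259 .03 .935
```

```text
t18.57 [ 0.4599 -0.2603  0.0324] yaw 0.936 op 0.148 F [ 0.2  0.7 -2.1]
T [ 0.0015 -0.0009  0.0031] W [-0.0001 -0.      0.0012] rows 0.0
```

>>> {"op": "arm_command", "data": {
  "steps": [
    {"translation": [0, 0, 0.002], "twist": [0, 0, 0], "fingers": -1},
    {"translation": [0, 0, 0.003], "twist": [0, 0, 0], "fingers": -1},
    {"translation": [0, 0, 0.003], "twist": [0, 0, 0], "fingers": -1}
  ]
}}

```text
time: 18.95
eef_pos: [0.4599, -0.2603, 0.0303]
tcp_rot: [0.892, 0.451, -0.0, -0.0]
contact_force: [-0.2, 0.2, -1.4]
opening: 0.15
finger_force: 61.0
```

```bash
python3 go.py .46 -.259 .03 .935
```

```text
t18.95 [ 0.4599 -0.2603  0.0303] yaw 0.936 op 0.150 F [-0.2  0.2 -1.4]
T [ 0.0015 -0.0009  0.0004] W [-0.0001  0.      0.0012] rows 0.0
```

>>> {"op": "arm_command", "data": {
  "steps": [
    {"translation": [0, 0, 0.001], "twist": [0, 0, 0], "fingers": -1},
    {"translation": [0, 0, 0.002], "twist": [0, 0, 0], "fingers": -1},
    {"translation": [0, 0, 0.002], "twist": [0, 0, 0], "fingers": -1}
  ]
}}

```text
time: 19.32
eef_pos: [0.46, -0.2605, 0.0298]
tcp_rot: [0.892, 0.451, -0.0, -0.0]
contact_force: [-2.3, 1.8, 4.8]
opening: 0.147
finger_force: 62.1
```

```bash
python3 go.py .46 -.259 .03 .935
```

```text
t19.32 [ 0.46   -0.2605  0.0298] yaw 0.936 op 0.147 F [-2.3  1.8  4.8]
T [ 0.0016 -0.0012 -0.0002] W [-0.0005  0.0001  0.0013] rows 0.0
```

Touched down. Release and withdraw straight up.

>>> {"op": "arm_command", "data": {
  "steps": [
    {"translation": [0, 0, 0], "twist": [0, 0, 0], "fingers": 0},
    {"translation": [0, 0, 0], "twist": [0, 0, 0], "fingers": 0},
    {"translation": [0, 0, 0], "twist": [0, 0, 0], "fingers": 0},
    {"translation": [0, 0, -0.03], "twist": [0, 0, 0], "fingers": 0},
    {"translation": [0, 0, -0.09], "twist": [0, 0, 0], "fingers": 0}
  ]
}}

```text
time: 19.95
eef_pos: [0.4584, -0.2591, 0.0947]
tcp_rot: [0.892, 0.451, -0.001, -0.003]
contact_force: [0.6, -0.6, 0.7]
opening: 0.504
finger_force: 0.0
```

>>> {"op": "arm_command", "data": {
  "steps": [
    {"translation": [0, 0, -0.08], "twist": [0, 0, 0], "fingers": 0},
    {"translation": [0, 0, -0.15], "twist": [0, 0, 0], "fingers": 0},
    {"translation": [0, 0, -0.18], "twist": [0, 0, 0], "fingers": 0},
    {"translation": [0, 0, -0.18], "twist": [0, 0, 0], "fingers": 0},
    {"translation": [0, 0, -0.18], "twist": [0, 0, 0], "fingers": 0}
  ]
}}

```text
time: 20.58
eef_pos: [0.4592, -0.2598, 0.2295]
tcp_rot: [0.892, 0.451, -0.001, -0.001]
contact_force: [0.6, 0.1, -0.8]
opening: 0.498
finger_force: 0.0
```

```bash
python3 go.py .46 -.259 .2 .935; python3 - <<'E'
from h import *
np.set_printoptions(precision=3,suppress=True)
w=cam('wrist');s=cam('side');t=cam('top')
for n,c in(('w',w),('s',s),('t',t)):
    for q,X in(('lid',[.46,-.26,.02]),('lid_handle',[.46,-.26,.049]),('pin',[.4875,.2755,.09])):
        print(n,q,proj(c,X),[(np.round(r['point'],1),round(r['conf'],2)) for r in recognise(c,q)[:3]])
# disc outline: black blob in wrist picture -> world at disc top (z=.023)
g=w['pixels'].astype(int);c=proj(w,[.46,-.26,.023]);print('centre px',c)
for a in np.arange(0,6.28,.524):
    print([tuple(g[tuple(np.round(proj(w,[.46+r*np.cos(a),-.26+r*np.sin(a),.02])).astype(int))]) for r in(.03,.05)],end=' ')
E
```

```text
t20.57 [ 0.4592 -0.2598  0.2295] yaw 0.936 op 0.498 F [ 0.6  0.1 -0.8]
T [0.0014 0.0003 0.0393] W [-0.0026 -0.0002  0.0012] rows 0.5
w lid [214.058 319.583] [(array([212.3, 319.8]), 0.67)]
w lid_handle [219.688 319.636] [(array([205.4, 316.3]), 0.78)]
w pin [-191.105   29.632] []
s lid [212.676 423.291] [(array([218.2, 424.2]), 0.78)]
s lid_handle [201.312 424.955] [(array([213.9, 424.8]), 0.65)]
s pin [381.294 281.782] [(array([431. , 395.2]), 0.79), (array([379., 281.]), 0.77), (array([348.5, 247.4]), 0.75)]
t lid [300.284 455.366] [(array([298.3, 452.4]), 0.58)]
t lid_handle [298.732 459.345] [(array([301.7, 450.4]), 0.76)]
t pin [269.397 161.322] [(array([268.1, 160.5]), 0.61), (array([217.2, 223. ]), 0.57), (array([359.4, 190.8]), 0.51)]
centre px [214.599 319.588]
[(np.int64(112), np.int64(114), np.int64(114)), (np.int64(112), np.int64(191), np.int64(247))] [(np.int64(82), np.int64(82), np.int64(82)), (np.int64(215), np.int64(239), np.int64(247))] [(np.int64(228), np.int64(230), np.int64(226)), (np.int64(208), np.int64(229), np.int64(247))] [(np.int64(88), np.int64(88), np.int64(87)), (np.int64(115), np.int64(193), np.int64(247))] [(np.int64(247), np.int64(247), np.int64(247)), (np.int64(114), np.int64(191), np.int64(247))] [(np.int64(81), np.int64(81), np.int64(82)), (np.int64(110), np.int64(188), np.int64(247))] [(np.int64(85), np.int64(81), np.int64(85)), (np.int64(109), np.int64(185), np.int64(247))] [(np.int64(84), np.int64(84), np.int64(84)), (np.int64(243), np.int64(247), np.int64(247))] [(np.int64(247), np.int64(247), np.int64(247)), (np.int64(113), np.int64(191), np.int64(247))] [(np.int64(85), np.int64(84), np.int64(86)), (np.int64(115), np.int64(193), np.int64(247))] [(np.int64(87), np.int64(87), np.int64(86)), (np.int64(112), np.int64(189), np.int64(247))] [(np.int64(85), np.int64(84), np.int64(84)), (np.int64(113), np.int64(191), np.int64(247))]
```

All around, the disc reads dark at 30 mm radius and mat blue or white at 50 mm, so it lies wholly on the mat. The pin is in the eyelet in both views and the arm is clear, so I'm handing in.

```bash
python3 -c "
from plant import *
print(sign_off())"
```

```text
the job is handed in; nothing more can be done
None
```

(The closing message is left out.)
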